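# Feel a phone-camera slider for its sticky spot

## Robot

A 6-joint arm with a two-finger parallel gripper is mounted at the origin on a cart in front of the work surface, level with it; the furniture and walls round the work are solid. World frame = base frame: x ahead of the robot, y to its left, z up, the work surface at z = 0. Lengths are in m, angles in rad, forces in N, time in s.
With the tool pointing down it reaches from about 0.225 to 0.875 m from the base axis. Payload 3.4 kg.
Tool frame: the origin (TCP) lies at the very end of the fingers, on their centre line; the grasp point (between the pads) lies 19 mm behind it; z points along the fingers, y is the line along which they close (so a half turn about z gives the same grasp; the last joint's range is limited). The gripper opens to 85 mm and grips with 20 to 120 N. Pads are 22 mm wide; open, the fingers measure 114 mm over their backs; the gripper's body (76 mm by 85 mm) begins 54 mm behind the grasp point. The pads swing forward as they close: fully open they stand 13 mm farther back than shut.
Start: joints at [-1.443, 0.276, 1.505, -0, 1.361, -0.121], TCP at [0.142, -0.557, 0.231] pointing down, gripper open.
Joint ranges: [-2.89, 2.89], [-0.75, 2.08], [0.22, 2.7], [-1.18, 4.32], [0.11, 2.71], [-2.7, 2.7]. Speed limits (rad/s): [2.57, 2.57, 3.14, 3.14, 3.14, 3.14].

## Interface

Orientations are given as a unit quaternion [w, x, y, z].
In Python, from rig import get_state, optics, sign_off gives the robot as it stands.
- The arm moves only by the tool send_rows, never from a script. Its argument "increments" is a list of rows, each an object with "gripper": the gripper's target within -1 to 1 (shut at 1, half-way at 0, fully open at -1); "linear": the shift along the world's x, y, z in m, a list of three; "delta_rot": the turn, a rotation vector about the world's x, y, z in rad, a list of three. In form: [{"gripper": gripper, "linear": [dx, dy, dz], "delta_rot": [rx, ry, rz]}, ...]. A call has 1 to 8 rows; each row is the pose to reach, as a shift and turn from the pose commanded when the call began; what a row does not reach only later rows make up. A row lasts 1/10 s, in which the tool goes at most 50 mm and 8.59 degrees, less where a joint would pass 70% of its speed; a pose out of reach is approached as far as the arm can. A call with a gripper value outside its range is refused whole. The fingers move at their own pace and stop on an object; "newtons" is the grip in N (left out, the last holds). Time passes only in rows, so rows that repeat a pose let the fingers close. It gives the time, the measured TCP pose, the force, the opening and the grip force at its end, in the units of the state.
- get_state(): the state, without advancing time (a new reading comes with each control period).
- optics.get_image(name): name is "scene" or "top" or "wrist"; returns a dict with "pixels" (384x512x3 uint8, blue, green, red), "K" (3x3 intrinsics, pixels), "k1" (the pictures are not rectified: a ray, as slopes to the right and down, at radius r is drawn at 1 + k1 r^2 times it, then the intrinsics apply), "rvec" (rotation vector, rad) and "tvec" (3), from world to camera coordinates, as OpenCV has them; the wrist camera has in their place "T_tool_cam" (4x4, takes a point from camera to tool coordinates, whose origin is the TCP and whose axes are the flange's). Camera axes: x right, y down, z forward; pixel columns grow to the right and rows downward; lengths in m; the calibration is good to about 2 mm. A picture is of the moment at which its call begins: read the wrist's pose just before it. There is no depth.
- sign_off(): hands the job in; it is judged then, once.
The state is a dict: "clock": time; "qpos": joint angles; "qd": joint speeds; "effort": joint torques, N m; "position": TCP position; "ee_rot": TCP orientation; "contact_force": force on the tool from outside, world axes, zero at the start; "moment": the same for the moment, N m; "width": finger opening in m; "gripper_force": force on a finger pad.
Only numpy, scipy, OpenCV 4.12 (cv2) and the standard library are available. Lean on these libraries where they do the work, as an engineer would, in place of code of your own. Each camera call takes 0.05 s, during which the arm holds its last target. There are 200 camera calls.

## Task

The phone-camera slider on the desk catches somewhere along its rails. Slide its carriage, which has a knob to hold, slowly and gently up against the orange rubber buffer, then stroke it through its full travel until it touches the blue buffer, feeling for the one spot where it drags; then bring the carriage back, leave it standing on the middle of that sticky spot and let go of it. Do not ram or squash the buffers and leave the mug, phone and memory stick where they are.

Things in the scene. Friction and masses are not known exactly. Their poses are not given: they have to be found in the camera images.
- slider_frame: The slider, fixed to the desk: two black end blocks (84 x 26 x 44 mm, tops 48 mm above the desk) joined by two steel rods; 352 mm long over all. Origin on the desk, under the middle of the rods; its y axis runs along the rods from the blue buffer to the orange buffer, z up.
- track: Flat aluminium strip along the frame between the rods, under the carriage; fixed, origin and axes as the frame. An unseen patch on it is sticky: about 9 N of drag (up to 12 N as the shoe under the carriage comes on to it), 1.5 N elsewhere; felt over some 22 mm of travel, middle within 70 mm of mid-travel. At rest there the shoe bears on the track with 9 N, elsewhere 0.
- carriage: The grey carriage (84 mm across, 60 mm along the rods, plate top 52 mm above the desk) with an upright knob; it slides along the frame's y axis only and stays where it is left. Origin on its middle at desk height, same axes as the frame: its y in the frame is 0 at mid-travel, it meets the orange buffer at +100 mm and the blue buffer at -100 mm.
- carriage_knob (a point): Height to grip, on the axis of the carriage's upright round knob: black with an aluminium band, 26 mm in diameter, from 56 to 102 mm above the desk; this point is 80 mm above the desk.
- orange_buffer: Orange rubber buffer, 19 mm across, on the end block at the frame's +y end (the robot's left). Origin in the middle of its face, 35 mm above the desk. It yields 1 mm for each 2 N, at most 10 mm.
- blue_buffer: Blue rubber buffer, like the orange one, at the frame's -y end (the robot's right). Origin in the middle of its face.
- mug: White mug, 83 mm across, 93 mm high, standing loose behind the slider. Origin at its underside.
- phone: Black smartphone, 146 x 72 x 8 mm, lying loose between the slider and the robot. Origin at its underside.
- memory_stick: Blue memory stick, 58 x 19 x 9 mm, lying loose behind the slider. Origin at its underside.

How it is judged:
By the outcome, as a careful person would: the job done as asked, in the order asked, and still so for the second after the job is handed in, with the robot touching nothing.
It also fails if it takes over 72 s, if anything falls off the work surface, if the arm or the gripper's body presses on something with over 40 N, if the wrist force passes 120 N, or if a joint passes its speed limit or range.

## Working session

There is one attempt and no reset: what is moved stays moved. The work goes in short steps, Python scripts to look and compute and a tool call to move; the robot and the scene stay as the last step left them, time stands still between calls to the robot, and variables do not carry over. Pictures are saved under pics/ and viewed, at most 10 in all, crops included, and the job is handed in when it is done.

Besides the shell and the picture viewer there is one more tool, called after "Call:" as name(argument=value, ...) on one line, values as JSON. send_rows: Moves the arm, as the interface text tells. Its arguments: {"type":"object","properties":{"increments":{"type":"array"},"newtons":{"type":"number"}},"required":["increments"]}

```bash
mkdir -p pics; cat > h.py <<'E'
import numpy as np, cv2
from rig import get_state, optics, sign_off
def snap(n,f):
    d=optics.get_image(n); cv2.imwrite('pics/'+f,d['pixels']); np.save(f'pics/{n}.npy',{k:v for k,v in d.items() if k!='pixels'},allow_pickle=True); return d
def ray(n,u,v,z):
    d=np.load(f'pics/{n}.npy',allow_pickle=True).item()
    K=np.array(d['K']); p=np.array([(u-K[0,2])/K[0,0],(v-K[1,2])/K[1,1]]); q=p.copy()
    for _ in range(30): q=p/(1+d['k1']*(q@q))
    R=cv2.Rodrigues(np.array(d['rvec'],float))[0]; t=np.array(d['tvec'],float).ravel()
    c=-R.T@t; w=R.T@np.array([*q,1]); return c+w*(z-c[2])/w[2]
E
python3 - <<'E'
from h import *
s=get_state(); print(s)
a=snap('top','top1.png');b=snap('scene','scene1.png'); print(a['k1'],a['K'])
E
```

```text
{'clock': 0.0, 'qpos': array([-1.44299976e+00,  2.76605115e-01,  1.50617053e+00, -1.42748489e-05,
        1.36067953e+00, -1.21046940e-01]), 'qd': array([-0.00130647, -0.00015324, -0.00097413, -0.0011808 , -0.00117248,
        0.00084984]), 'effort': array([-4.21877165e-03, -4.16781878e+01, -2.45812100e+01, -2.52342434e-04,
        1.12328408e-02, -1.31178149e-05]), 'position': array([ 0.14150719, -0.55675849,  0.23041904]), 'ee_rot': array([-9.31229531e-04,  9.92268978e-01,  1.24102410e-01, -1.01218383e-05]), 'contact_force': array([-0.62434762,  1.30570341, -0.64623242]), 'moment': array([-0.04059346,  0.05656644,  0.02231571]), 'gripper_force': 0.0, 'width': 0.08527001876732533}
-0.10200142475795942 [[400.30373804   0.         251.24791195]
 [  0.         400.30373804 192.23496804]
 [  0.           0.           1.        ]]
```

View pics/top1.png

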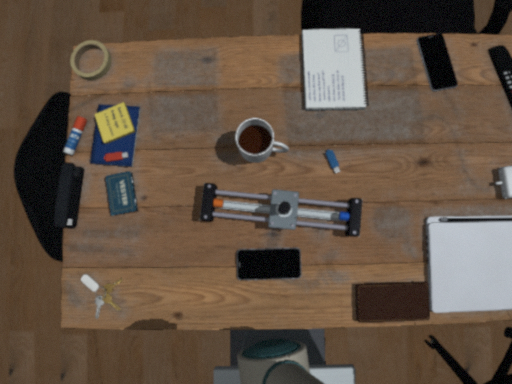

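View pics/scene1.png

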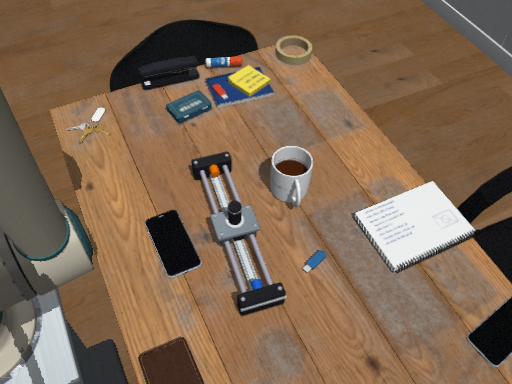

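The top view shows the slider, with the orange buffer near (218,202), blue near (344,216) and the knob near (284,208). The phone is below it, and the mug and stick are above. I'll enlarge both views.

```bash
python3 - <<'E'
from h import *
a=cv2.imread('pics/top1.png')[175:245,190:370]; b=cv2.imread('pics/scene1.png')[145:325,180:300]
cv2.imwrite('pics/c1.png',cv2.resize(a,None,fx=4.4,fy=4.4,interpolation=cv2.INTER_CUBIC))
cv2.imwrite('pics/c2.png',cv2.resize(b,None,fx=3.3,fy=3.3,interpolation=cv2.INTER_CUBIC))
E
```

```text
(no output)
```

View pics/c1.png

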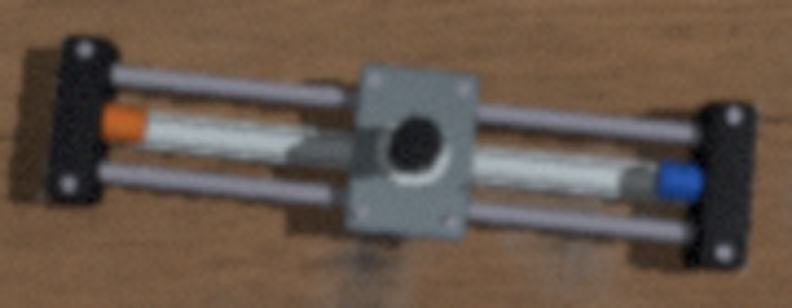

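View pics/c2.png

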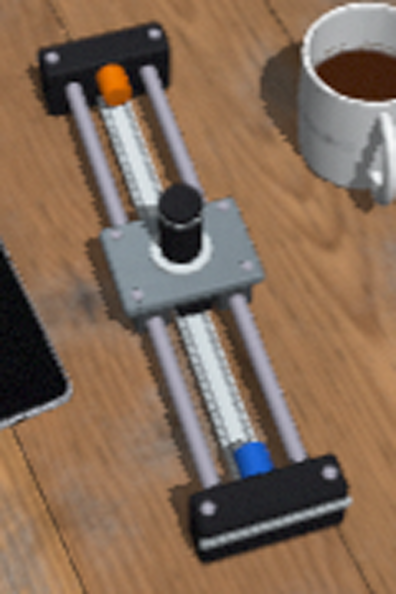

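In the top crop, the end-block screws are at (85,48), (68,183), (734,116) and (724,252), and the knob top is at (416,142). In the scene crop the knob top is at (180,203).

```bash
python3 - <<'E'
from h import *
T=lambda u,v,z: ray('top',190+(u+.5)/4.4-.5,175+(v+.5)/4.4-.5,z)
S=lambda u,v,z: ray('scene',180+(u+.5)/3.3-.5,145+(v+.5)/3.3-.5,z)
L=[T(85,48,.048),T(68,183,.048)];R=[T(734,116,.048),T(724,252,.048)]
l=sum(L)/2;r=sum(R)/2
print(L,R,'mid',(l+r)/2,'len',np.linalg.norm(l-r),'wid',np.linalg.norm(L[0]-L[1]))
d=(l-r)/np.linalg.norm(l-r);print('dir',d,'yaw',np.arctan2(-d[0],d[1]))
P=sum(T(*p,.052) for p in[(375,80),(465,90),(452,222),(360,212)])/4
print('plate',P,'knob',T(416,142,.102),S(180,203,.102),'s', (P-(l+r)/2)@d)
Ls=[S(52,57,.048),S(153,33,.048)];Rs=[S(208,508,.048),S(330,471,.048)]
ls=sum(Ls)/2;rs=sum(Rs)/2;ds=(ls-rs)/np.linalg.norm(ls-rs);print('scene mid',(ls+rs)/2,np.linalg.norm(ls-rs),'yaw',np.arctan2(-ds[0],ds[1]))
Q=sum(S(*p,.052) for p in[(116,233),(224,205),(247,265),(137,295)])/4;print('plate',Q)
from scipy.spatial.transform import Rotation as Ro
q=get_state()['ee_rot'];print(Ro.from_quat(np.roll(q,-1)).as_matrix())
E
```

```text
[array([0.5602771 , 0.15750444, 0.048     ]), array([0.49242888, 0.16631772, 0.048     ])] [array([ 0.51901721, -0.165889  ,  0.048     ]), array([ 0.4517761 , -0.15776741,  0.048     ])] mid [5.05874820e-01 4.14391458e-05 4.80000000e-02] len 0.3263196967255465 wid 0.0684182377503106
dir [0.12550985 0.99209237 0.        ] yaw -0.12584172687309247
plate [ 0.50481176 -0.00556747  0.052     ] knob [ 0.50462211 -0.0047252   0.102     ] [ 0.50381703 -0.00432452  0.102     ] s -0.005697978492185245
scene mid [0.50568853 0.00365108 0.048     ] 0.32625208857191557 yaw -0.12328009807873976
plate [ 0.50537742 -0.00162251  0.052     ]
[[ 9.69213153e-01  2.46223093e-01 -2.30608614e-04]
 [ 2.46223125e-01 -9.69211687e-01  1.69687650e-03]
 [ 1.94301617e-04 -1.70141619e-03 -9.99998534e-01]]
```

Call:
send_rows(increments=[{"gripper": -1, "linear": [0.023, 0.035, 0], "delta_rot": [0, 0, -0.047]}, {"gripper": -1, "linear": [0.046, 0.069, 0], "delta_rot": [0, 0, -0.094]}, {"gripper": -1, "linear": [0.068, 0.104, 0], "delta_rot": [0, 0, -0.14]}, {"gripper": -1, "linear": [0.091, 0.138, 0], "delta_rot": [0, 0, -0.187]}, {"gripper": -1, "linear": [0.114, 0.173, 0], "delta_rot": [0, 0, -0.234]}, {"gripper": -1, "linear": [0.137, 0.207, 0], "delta_rot": [0, 0, -0.28]}, {"gripper": -1, "linear": [0.159, 0.242, 0], "delta_rot": [0, 0, -0.327]}, {"gripper": -1, "linear": [0.182, 0.276, 0], "delta_rot": [0, 0, -0.374]}], newtons=40)

```text
clock: 0.9
position: [0.3239, -0.2795, 0.2311]
ee_rot: [-0.0, 0.998, -0.064, -0.0]
contact_force: [0.6, -0.7, -0.5]
width: 0.0854
gripper_force: 0.0
```

Call:
send_rows(increments=[{"gripper": -1, "linear": [0.023, 0.035, 0], "delta_rot": [0, 0, 0]}, {"gripper": -1, "linear": [0.046, 0.069, 0], "delta_rot": [0, 0, 0]}, {"gripper": -1, "linear": [0.068, 0.104, 0], "delta_rot": [0, 0, 0]}, {"gripper": -1, "linear": [0.091, 0.138, 0], "delta_rot": [0, 0, 0]}, {"gripper": -1, "linear": [0.114, 0.173, 0], "delta_rot": [0, 0, 0]}, {"gripper": -1, "linear": [0.137, 0.207, 0], "delta_rot": [0, 0, 0]}, {"gripper": -1, "linear": [0.159, 0.242, 0], "delta_rot": [0, 0, 0]}, {"gripper": -1, "linear": [0.182, 0.276, 0], "delta_rot": [0, 0, 0]}])

```text
clock: 1.7
position: [0.5059, -0.0036, 0.231]
ee_rot: [0.0, 0.998, -0.062, -0.0]
contact_force: [0.2, -0.6, 0.2]
width: 0.0852
gripper_force: 0.0
```

Call:
send_rows(increments=[{"gripper": -1, "linear": [0, 0, -0.01], "delta_rot": [0, 0, 0]}, {"gripper": -1, "linear": [0, 0, -0.01], "delta_rot": [0, 0, 0]}, {"gripper": -1, "linear": [0, 0, -0.01], "delta_rot": [0, 0, 0]}])

```text
clock: 2.0
position: [0.5046, -0.0059, 0.2207]
ee_rot: [0.0, 0.998, -0.063, -0.001]
contact_force: [0.4, -0.4, 0.2]
width: 0.0853
gripper_force: 0.0
```

```bash
python3 - <<'E'
from h import *
from scipy.spatial.transform import Rotation as Ro
s=get_state();print(s['clock'],s['position'],s['contact_force'],Ro.from_quat(np.roll(s['ee_rot'],-1)).as_matrix())
d=optics.get_image('wrist');cv2.imwrite('pics/w1.png',d['pixels']);print(d['K'],d['k1'],d['T_tool_cam'])
E
```

```text
2.0 [ 0.50459202 -0.00586504  0.22071646] [ 0.37295833 -0.36180189  0.16877344] [[ 9.92132985e-01 -1.25169604e-01 -2.17019600e-03]
 [-1.25170777e-01 -9.92135125e-01 -4.12869179e-04]
 [-2.10144900e-03  6.81266251e-04 -9.99997560e-01]]
[[288.65224953   0.         254.15350984]
 [  0.         288.65224953 188.66815634]
 [  0.           0.           1.        ]] -0.007780000194800821 [[-3.03613596e-04 -9.45016029e-01 -3.27023871e-01  8.43235218e-02]
 [ 9.99999934e-01 -3.52530825e-04  9.03105470e-05  7.73647064e-04]
 [-2.00630910e-04 -3.27023822e-01  9.45016074e-01 -1.41464983e-01]
 [ 0.00000000e+00  0.00000000e+00  0.00000000e+00  1.00000000e+00]]
```

View pics/w1.png

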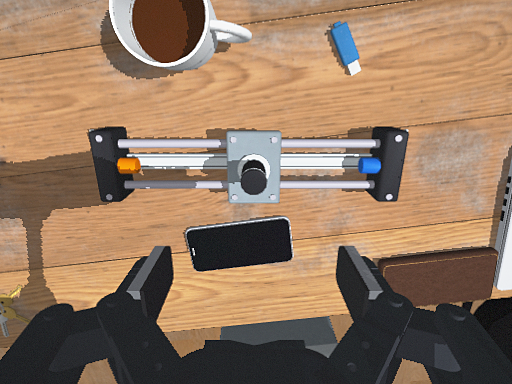

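The wrist view shows the knob top at about (254,186), the plate screws at (234,140), (275,140), (277,197) and (235,198), and the end-block screws at (98,139), (108,197), (399,139) and (389,198). I'll check the position against these.

```bash
python3 - <<'E'
from h import *
from scipy.spatial.transform import Rotation as Ro
d=optics.get_image('wrist');s=get_state();K=d['K'];T=np.eye(4);T[:3,:3]=Ro.from_quat(np.roll(s['ee_rot'],-1)).as_matrix();T[:3,3]=s['position'];M=T@d['T_tool_cam']
def W(u,v,z):
    q=np.array([(u-K[0,2])/K[0,0],(v-K[1,2])/K[1,1],1]);w=M[:3,:3]@q;c=M[:3,3];return c+w*(z-c[2])/w[2]
print('knob',W(254,186,.102),'plate',sum(W(*p,.052) for p in[(234,140),(275,140),(277,197),(235,198)])/4)
l=(W(98,139,.048)+W(108,197,.048))/2;r=(W(399,139,.048)+W(389,198,.048))/2;print(l,r,(l+r)/2,l-r,np.linalg.norm(l-r),np.arctan2(-(l-r)[0],(l-r)[1]))
E
```

```text
knob [ 0.50165626 -0.00662268  0.102     ] plate [ 0.50379699 -0.00832989  0.052     ]
[0.5253222  0.16178276 0.048     ] [ 0.48308231 -0.16339266  0.048     ] [ 0.50420226 -0.00080495  0.048     ] [0.04223989 0.32517542 0.        ] 0.327907396841204 -0.1291754763035683
```

Call:
send_rows(increments=[{"gripper": -1, "linear": [0, 0, -0.023], "delta_rot": [0, 0, 0]}, {"gripper": -1, "linear": [0, 0, -0.046], "delta_rot": [0, 0, 0]}, {"gripper": -1, "linear": [0, 0, -0.069], "delta_rot": [0, 0, 0]}, {"gripper": -1, "linear": [0, 0, -0.092], "delta_rot": [0, 0, 0]}, {"gripper": -1, "linear": [0, 0, -0.115], "delta_rot": [0, 0, 0]}, {"gripper": -1, "linear": [0, 0, -0.136], "delta_rot": [0, 0, 0]}, {"gripper": -1, "linear": [0, 0, -0.15], "delta_rot": [0, 0, 0]}, {"gripper": -1, "linear": [0, 0, -0.159], "delta_rot": [0, 0, 0]}])

```text
clock: 2.9
position: [0.5049, -0.0063, 0.0617]
ee_rot: [0.0, 0.998, -0.063, -0.001]
contact_force: [0.1, 0.7, -0.6]
width: 0.0851
gripper_force: 0.0
```

Call:
send_rows(increments=[{"gripper": 0, "linear": [0, 0, 0], "delta_rot": [0, 0, 0]}, {"gripper": 0, "linear": [0, 0, 0], "delta_rot": [0, 0, 0]}, {"gripper": 0.2, "linear": [0, 0, 0], "delta_rot": [0, 0, 0]}, {"gripper": 0.3, "linear": [0, 0, 0], "delta_rot": [0, 0, 0]}, {"gripper": 0.4, "linear": [0, 0, 0], "delta_rot": [0, 0, 0]}, {"gripper": 0.5, "linear": [0, 0, 0], "delta_rot": [0, 0, 0]}, {"gripper": 1, "linear": [0, 0, 0], "delta_rot": [0, 0, 0]}, {"gripper": 1, "linear": [0, 0, 0], "delta_rot": [0, 0, 0]}], newtons=40)

```text
clock: 3.7
position: [0.5061, -0.0053, 0.0631]
ee_rot: [0.0, 0.998, -0.062, 0.001]
contact_force: [-0.5, 0.5, 5.7]
width: 0.0254
gripper_force: 39.0
```

Call:
send_rows(increments=[{"gripper": 1, "linear": [0, 0, 0], "delta_rot": [0, 0, 0]}, {"gripper": 1, "linear": [0, 0, 0], "delta_rot": [0, 0, 0]}, {"gripper": 1, "linear": [0, 0, 0], "delta_rot": [0, 0, 0]}])

```text
clock: 4.0
position: [0.5061, -0.0053, 0.0632]
ee_rot: [0.0, 0.998, -0.063, 0.001]
contact_force: [-0.5, 0.1, 5.5]
width: 0.0253
gripper_force: 39.0
```

Call:
send_rows(increments=[{"gripper": 1, "linear": [0.0003, 0.0025, 0.0015], "delta_rot": [0, 0, 0]}, {"gripper": 1, "linear": [0.0006, 0.005, 0.0015], "delta_rot": [0, 0, 0]}, {"gripper": 1, "linear": [0.0009, 0.0074, 0.0015], "delta_rot": [0, 0, 0]}, {"gripper": 1, "linear": [0.00125, 0.0099, 0.0015], "delta_rot": [0, 0, 0]}])

```text
clock: 4.4
position: [0.5071, 0.0028, 0.0633]
ee_rot: [0.002, 0.998, -0.062, 0.0]
contact_force: [1.4, -9.8, -4.8]
width: 0.0249
gripper_force: 40.9
```

Call:
send_rows(increments=[{"gripper": 1, "linear": [0.0003, 0.0025, 0], "delta_rot": [0, 0, 0]}, {"gripper": 1, "linear": [0.0006, 0.005, 0], "delta_rot": [0, 0, 0]}, {"gripper": 1, "linear": [0.0009, 0.0074, 0], "delta_rot": [0, 0, 0]}, {"gripper": 1, "linear": [0.00125, 0.0099, 0], "delta_rot": [0, 0, 0]}])

```text
clock: 4.8
position: [0.5083, 0.0131, 0.0633]
ee_rot: [0.001, 0.998, -0.062, 0.0]
contact_force: [2.1, -7.0, -4.9]
width: 0.0249
gripper_force: 40.8
```

Call:
send_rows(increments=[{"gripper": 1, "linear": [0.0003, 0.0025, 0], "delta_rot": [0, 0, 0]}, {"gripper": 1, "linear": [0.0006, 0.005, 0], "delta_rot": [0, 0, 0]}, {"gripper": 1, "linear": [0.0009, 0.0074, 0], "delta_rot": [0, 0, 0]}, {"gripper": 1, "linear": [0.00125, 0.0099, 0], "delta_rot": [0, 0, 0]}])

```text
clock: 5.2
position: [0.5097, 0.0245, 0.0633]
ee_rot: [0.0, 0.998, -0.063, 0.0]
contact_force: [5.2, -1.1, -10.0]
width: 0.0253
gripper_force: 40.3
```

Call:
send_rows(increments=[{"gripper": 1, "linear": [0.0003, 0.0025, 0], "delta_rot": [0, 0, 0]}, {"gripper": 1, "linear": [0.0006, 0.005, 0], "delta_rot": [0, 0, 0]}, {"gripper": 1, "linear": [0.0009, 0.0074, 0], "delta_rot": [0, 0, 0]}, {"gripper": 1, "linear": [0.00125, 0.0099, 0], "delta_rot": [0, 0, 0]}])

```text
clock: 5.6
position: [0.511, 0.0345, 0.0633]
ee_rot: [0.0, 0.998, -0.062, 0.0]
contact_force: [5.4, -2.9, -11.2]
width: 0.0252
gripper_force: 40.1
```

Call:
send_rows(increments=[{"gripper": 1, "linear": [0.0003, 0.0025, 0], "delta_rot": [0, 0, 0]}, {"gripper": 1, "linear": [0.0006, 0.005, 0], "delta_rot": [0, 0, 0]}, {"gripper": 1, "linear": [0.0009, 0.0074, 0], "delta_rot": [0, 0, 0]}, {"gripper": 1, "linear": [0.00125, 0.0099, 0], "delta_rot": [0, 0, 0]}])

```text
clock: 6.0
position: [0.5122, 0.0444, 0.0633]
ee_rot: [0.0, 0.998, -0.062, 0.0]
contact_force: [5.4, -1.6, -11.1]
width: 0.0252
gripper_force: 40.1
```

Call:
send_rows(increments=[{"gripper": 1, "linear": [0.0003, 0.0025, 0], "delta_rot": [0, 0, 0]}, {"gripper": 1, "linear": [0.0006, 0.005, 0], "delta_rot": [0, 0, 0]}, {"gripper": 1, "linear": [0.0009, 0.0074, 0], "delta_rot": [0, 0, 0]}, {"gripper": 1, "linear": [0.00125, 0.0099, 0], "delta_rot": [0, 0, 0]}])

```text
clock: 6.4
position: [0.5135, 0.0542, 0.0633]
ee_rot: [0.0, 0.998, -0.062, 0.0]
contact_force: [5.2, -1.7, -12.2]
width: 0.0247
gripper_force: 40.1
```

Call:
send_rows(increments=[{"gripper": 1, "linear": [0.0005, 0.0025, -0.0005], "delta_rot": [0, 0, 0]}, {"gripper": 1, "linear": [0.001, 0.005, -0.001], "delta_rot": [0, 0, 0]}, {"gripper": 1, "linear": [0.0013, 0.0074, -0.001], "delta_rot": [0, 0, 0]}, {"gripper": 1, "linear": [0.00165, 0.0099, -0.001], "delta_rot": [0, 0, 0]}, {"gripper": 1, "linear": [0.00195, 0.0124, -0.001], "delta_rot": [0, 0, 0]}, {"gripper": 1, "linear": [0.00225, 0.0149, -0.001], "delta_rot": [0, 0, 0]}, {"gripper": 1, "linear": [0.0026, 0.0174, -0.001], "delta_rot": [0, 0, 0]}, {"gripper": 1, "linear": [0.0029, 0.0198, -0.001], "delta_rot": [0, 0, 0]}])

```text
clock: 7.2
position: [0.516, 0.0741, 0.0632]
ee_rot: [0.0, 0.998, -0.063, 0.0]
contact_force: [1.2, -0.9, 1.1]
width: 0.0246
gripper_force: 41.1
```

Call:
send_rows(increments=[{"gripper": 1, "linear": [0.0003, 0.0025, 0], "delta_rot": [0, 0, 0]}, {"gripper": 1, "linear": [0.0006, 0.005, 0], "delta_rot": [0, 0, 0]}, {"gripper": 1, "linear": [0.0009, 0.0074, 0], "delta_rot": [0, 0, 0]}, {"gripper": 1, "linear": [0.00125, 0.0099, 0], "delta_rot": [0, 0, 0]}])

```text
clock: 7.6
position: [0.5173, 0.084, 0.0632]
ee_rot: [0.0, 0.998, -0.063, 0.0]
contact_force: [0.6, -1.9, 4.4]
width: 0.025
gripper_force: 41.4
```

Call:
send_rows(increments=[{"gripper": 1, "linear": [0.0002, 0.0015, 0], "delta_rot": [0, 0, 0]}, {"gripper": 1, "linear": [0.0004, 0.003, 0], "delta_rot": [0, 0, 0]}, {"gripper": 1, "linear": [0.0006, 0.0045, 0], "delta_rot": [0, 0, 0]}, {"gripper": 1, "linear": [0.00075, 0.006, 0], "delta_rot": [0, 0, 0]}])

```text
clock: 8.0
position: [0.5181, 0.09, 0.0632]
ee_rot: [0.0, 0.998, -0.063, 0.0]
contact_force: [1.5, -1.1, 6.1]
width: 0.0251
gripper_force: 41.6
```

Call:
send_rows(increments=[{"gripper": 1, "linear": [0.00015, 0.001, 0.0003], "delta_rot": [0, 0, 0]}, {"gripper": 1, "linear": [0.00025, 0.002, 0.0003], "delta_rot": [0, 0, 0]}, {"gripper": 1, "linear": [0.0004, 0.003, 0.0003], "delta_rot": [0, 0, 0]}, {"gripper": 1, "linear": [0.0005, 0.004, 0.0003], "delta_rot": [0, 0, 0]}])

```text
clock: 8.4
position: [0.5186, 0.0939, 0.0632]
ee_rot: [0.0, 0.998, -0.063, 0.0]
contact_force: [1.0, -1.5, 4.9]
width: 0.0252
gripper_force: 41.6
```

Call:
send_rows(increments=[{"gripper": 1, "linear": [0.0001, 0.0005, 0], "delta_rot": [0, 0, 0]}, {"gripper": 1, "linear": [0.0001, 0.001, 0], "delta_rot": [0, 0, 0]}, {"gripper": 1, "linear": [0.0001, 0.001, 0], "delta_rot": [0, 0, 0]}])

```text
clock: 8.7
position: [0.5187, 0.0949, 0.0632]
ee_rot: [-0.0, 0.998, -0.063, 0.0]
contact_force: [0.0, -1.2, 4.3]
width: 0.0253
gripper_force: 41.6
```

Call:
send_rows(increments=[{"gripper": 1, "linear": [0.0001, 0.0005, 0], "delta_rot": [0, 0, 0]}, {"gripper": 1, "linear": [0.0001, 0.001, 0], "delta_rot": [0, 0, 0]}, {"gripper": 1, "linear": [0.0001, 0.001, 0], "delta_rot": [0, 0, 0]}])

```text
clock: 9.0
position: [0.5188, 0.0958, 0.0632]
ee_rot: [0.0, 0.998, -0.063, 0.0]
contact_force: [1.0, -1.1, 4.2]
width: 0.0251
gripper_force: 41.6
```

Call:
send_rows(increments=[{"gripper": 1, "linear": [0.0001, 0.0005, 0], "delta_rot": [0, 0, 0]}, {"gripper": 1, "linear": [0.0001, 0.001, 0], "delta_rot": [0, 0, 0]}, {"gripper": 1, "linear": [0.0001, 0.001, 0], "delta_rot": [0, 0, 0]}])

```text
clock: 9.3
position: [0.5189, 0.0968, 0.0632]
ee_rot: [0.0, 0.998, -0.063, 0.0]
contact_force: [1.2, -1.7, 3.9]
width: 0.025
gripper_force: 41.6
```

Call:
send_rows(increments=[{"gripper": 1, "linear": [0.0001, 0.0005, 0], "delta_rot": [0, 0, 0]}, {"gripper": 1, "linear": [0.0001, 0.001, 0], "delta_rot": [0, 0, 0]}, {"gripper": 1, "linear": [0.0001, 0.001, 0], "delta_rot": [0, 0, 0]}])

```text
clock: 9.6
position: [0.519, 0.0978, 0.0632]
ee_rot: [-0.0, 0.998, -0.063, 0.0]
contact_force: [1.8, -1.1, 4.8]
width: 0.0247
gripper_force: 41.6
```

Call:
send_rows(increments=[{"gripper": 1, "linear": [0.0001, 0.0005, 0], "delta_rot": [0, 0, 0]}, {"gripper": 1, "linear": [0.0001, 0.001, 0], "delta_rot": [0, 0, 0]}, {"gripper": 1, "linear": [0.0001, 0.001, 0], "delta_rot": [0, 0, 0]}])

```text
clock: 9.9
position: [0.5191, 0.0988, 0.0632]
ee_rot: [0.0, 0.998, -0.063, 0.0]
contact_force: [1.0, -1.6, 4.9]
width: 0.0249
gripper_force: 41.6
```

Call:
send_rows(increments=[{"gripper": 1, "linear": [0.0001, 0.0005, 0], "delta_rot": [0, 0, 0]}, {"gripper": 1, "linear": [0.0001, 0.001, 0], "delta_rot": [0, 0, 0]}, {"gripper": 1, "linear": [0.0001, 0.001, 0], "delta_rot": [0, 0, 0]}])

```text
clock: 10.2
position: [0.5192, 0.0998, 0.0631]
ee_rot: [0.0, 0.998, -0.063, 0.0]
contact_force: [1.6, -1.9, 4.1]
width: 0.0249
gripper_force: 41.7
```

Call:
send_rows(increments=[{"gripper": 1, "linear": [0.0001, 0.0005, 0], "delta_rot": [0, 0, 0]}, {"gripper": 1, "linear": [0.0001, 0.001, 0], "delta_rot": [0, 0, 0]}, {"gripper": 1, "linear": [0.0001, 0.001, 0], "delta_rot": [0, 0, 0]}])

```text
clock: 10.5
position: [0.5193, 0.1005, 0.0632]
ee_rot: [0.0, 0.998, -0.062, 0.0]
contact_force: [2.1, -4.7, 5.1]
width: 0.0253
gripper_force: 41.8
```

Call:
send_rows(increments=[{"gripper": 1, "linear": [0.0001, 0.0005, 0], "delta_rot": [0, 0, 0]}, {"gripper": 1, "linear": [0.0001, 0.001, 0], "delta_rot": [0, 0, 0]}, {"gripper": 1, "linear": [0.0001, 0.001, 0], "delta_rot": [0, 0, 0]}])

```text
clock: 10.8
position: [0.5194, 0.1012, 0.0632]
ee_rot: [0.001, 0.998, -0.062, 0.0]
contact_force: [2.3, -4.5, 5.4]
width: 0.0252
gripper_force: 41.8
```

Call:
send_rows(increments=[{"gripper": 1, "linear": [-0.0003, -0.0025, 0.0002], "delta_rot": [0, 0, 0]}, {"gripper": 1, "linear": [-0.0006, -0.005, 0.0003], "delta_rot": [0, 0, 0]}, {"gripper": 1, "linear": [-0.0009, -0.0074, 0.0003], "delta_rot": [0, 0, 0]}, {"gripper": 1, "linear": [-0.0013, -0.0099, 0.0003], "delta_rot": [0, 0, 0]}, {"gripper": 1, "linear": [-0.0016, -0.0124, 0.0003], "delta_rot": [0, 0, 0]}, {"gripper": 1, "linear": [-0.0019, -0.0149, 0.0003], "delta_rot": [0, 0, 0]}, {"gripper": 1, "linear": [-0.0022, -0.0174, 0.0003], "delta_rot": [0, 0, 0]}, {"gripper": 1, "linear": [-0.0025, -0.0198, 0.0003], "delta_rot": [0, 0, 0]}])

```text
clock: 11.6
position: [0.517, 0.0818, 0.0632]
ee_rot: [-0.0, 0.998, -0.063, 0.0]
contact_force: [4.7, 1.6, -2.2]
width: 0.0252
gripper_force: 41.0
```

Call:
send_rows(increments=[{"gripper": 1, "linear": [-0.0003, -0.0025, 0], "delta_rot": [0, 0, 0]}, {"gripper": 1, "linear": [-0.0006, -0.005, 0], "delta_rot": [0, 0, 0]}, {"gripper": 1, "linear": [-0.0009, -0.0074, 0], "delta_rot": [0, 0, 0]}, {"gripper": 1, "linear": [-0.0013, -0.0099, 0], "delta_rot": [0, 0, 0]}, {"gripper": 1, "linear": [-0.0016, -0.0124, 0], "delta_rot": [0, 0, 0]}, {"gripper": 1, "linear": [-0.0019, -0.0149, 0], "delta_rot": [0, 0, 0]}, {"gripper": 1, "linear": [-0.0022, -0.0174, 0], "delta_rot": [0, 0, 0]}, {"gripper": 1, "linear": [-0.0025, -0.0198, 0], "delta_rot": [0, 0, 0]}])

```text
clock: 12.4
position: [0.5144, 0.062, 0.0632]
ee_rot: [0.0, 0.998, -0.063, 0.0]
contact_force: [4.6, 0.6, -4.6]
width: 0.025
gripper_force: 40.9
```

Call:
send_rows(increments=[{"gripper": 1, "linear": [-0.0003, -0.0025, 0], "delta_rot": [0, 0, 0]}, {"gripper": 1, "linear": [-0.0006, -0.005, 0], "delta_rot": [0, 0, 0]}, {"gripper": 1, "linear": [-0.0009, -0.0074, 0], "delta_rot": [0, 0, 0]}, {"gripper": 1, "linear": [-0.0013, -0.0099, 0], "delta_rot": [0, 0, 0]}, {"gripper": 1, "linear": [-0.0016, -0.0124, 0], "delta_rot": [0, 0, 0]}, {"gripper": 1, "linear": [-0.0019, -0.0149, 0], "delta_rot": [0, 0, 0]}, {"gripper": 1, "linear": [-0.0022, -0.0174, 0], "delta_rot": [0, 0, 0]}, {"gripper": 1, "linear": [-0.0025, -0.0198, 0], "delta_rot": [0, 0, 0]}])

```text
clock: 13.2
position: [0.5119, 0.0422, 0.0632]
ee_rot: [-0.0, 0.998, -0.063, 0.0]
contact_force: [4.7, 0.3, -4.4]
width: 0.0252
gripper_force: 40.9
```

Call:
send_rows(increments=[{"gripper": 1, "linear": [-0.0003, -0.002, 0], "delta_rot": [0, 0, 0]}, {"gripper": 1, "linear": [-0.0005, -0.004, 0], "delta_rot": [0, 0, 0]}, {"gripper": 1, "linear": [-0.0008, -0.006, 0], "delta_rot": [0, 0, 0]}])

```text
clock: 13.5
position: [0.5112, 0.0362, 0.0632]
ee_rot: [-0.0, 0.998, -0.063, 0.0]
contact_force: [4.7, 0.7, -4.1]
width: 0.0246
gripper_force: 40.9
```

Call:
send_rows(increments=[{"gripper": 1, "linear": [-0.0002, -0.0015, 0], "delta_rot": [0, 0, 0]}, {"gripper": 1, "linear": [-0.0004, -0.003, 0], "delta_rot": [0, 0, 0]}])

```text
clock: 13.7
position: [0.5108, 0.0332, 0.0632]
ee_rot: [-0.0, 0.998, -0.063, 0.0]
contact_force: [5.3, 2.4, -4.2]
width: 0.0249
gripper_force: 40.9
```

Call:
send_rows(increments=[{"gripper": 1, "linear": [-0.0002, -0.0015, 0], "delta_rot": [0, 0, 0]}, {"gripper": 1, "linear": [-0.0004, -0.003, 0], "delta_rot": [0, 0, 0]}])

```text
clock: 13.9
position: [0.5104, 0.0303, 0.0633]
ee_rot: [-0.0, 0.998, -0.063, 0.0]
contact_force: [6.6, 0.6, -4.5]
width: 0.025
gripper_force: 40.9
```

Call:
send_rows(increments=[{"gripper": 1, "linear": [-0.0002, -0.0015, 0], "delta_rot": [0, 0, 0]}, {"gripper": 1, "linear": [-0.0004, -0.003, 0], "delta_rot": [0, 0, 0]}])

```text
clock: 14.1
position: [0.5101, 0.0273, 0.0633]
ee_rot: [-0.0, 0.998, -0.063, 0.0]
contact_force: [5.5, 0.7, -4.5]
width: 0.0252
gripper_force: 40.9
```

Call:
send_rows(increments=[{"gripper": 1, "linear": [-0.0002, -0.0015, 0], "delta_rot": [0, 0, 0]}, {"gripper": 1, "linear": [-0.0004, -0.003, 0], "delta_rot": [0, 0, 0]}])

```text
clock: 14.3
position: [0.5097, 0.0243, 0.0632]
ee_rot: [-0.0, 0.998, -0.063, 0.0]
contact_force: [5.6, 1.1, -4.2]
width: 0.0252
gripper_force: 40.9
```

Call:
send_rows(increments=[{"gripper": 1, "linear": [-0.0002, -0.0015, 0], "delta_rot": [0, 0, 0]}, {"gripper": 1, "linear": [-0.0004, -0.003, 0], "delta_rot": [0, 0, 0]}])

```text
clock: 14.5
position: [0.5093, 0.0213, 0.0633]
ee_rot: [-0.0, 0.998, -0.063, 0.0]
contact_force: [5.2, 1.5, -4.1]
width: 0.0251
gripper_force: 40.9
```

Call:
send_rows(increments=[{"gripper": 1, "linear": [-0.0002, -0.0015, 0], "delta_rot": [0, 0, 0]}, {"gripper": 1, "linear": [-0.0004, -0.003, 0], "delta_rot": [0, 0, 0]}])

```text
clock: 14.7
position: [0.5089, 0.0183, 0.0632]
ee_rot: [-0.0, 0.998, -0.063, 0.0]
contact_force: [5.6, 1.4, -3.6]
width: 0.025
gripper_force: 40.9
```

Call:
send_rows(increments=[{"gripper": 1, "linear": [-0.0001, -0.001, 0], "delta_rot": [0, 0, 0]}, {"gripper": 1, "linear": [-0.00025, -0.002, 0], "delta_rot": [0, 0, 0]}])

```text
clock: 14.9
position: [0.5087, 0.0169, 0.0633]
ee_rot: [-0.001, 0.998, -0.063, 0.0]
contact_force: [5.4, 4.0, -4.2]
width: 0.025
gripper_force: 40.9
```

Call:
send_rows(increments=[{"gripper": 1, "linear": [-0.0001, -0.001, 0], "delta_rot": [0, 0, 0]}, {"gripper": 1, "linear": [-0.00025, -0.002, 0], "delta_rot": [0, 0, 0]}])

```text
clock: 15.1
position: [0.5086, 0.0157, 0.0633]
ee_rot: [-0.001, 0.998, -0.063, 0.001]
contact_force: [6.6, 7.0, -4.5]
width: 0.0253
gripper_force: 41.0
```

Call:
send_rows(increments=[{"gripper": 1, "linear": [-0.0001, -0.001, 0], "delta_rot": [0, 0, 0]}, {"gripper": 1, "linear": [-0.00025, -0.002, 0], "delta_rot": [0, 0, 0]}])

```text
clock: 15.3
position: [0.5084, 0.0143, 0.0633]
ee_rot: [-0.002, 0.998, -0.063, 0.001]
contact_force: [6.6, 7.9, -4.5]
width: 0.0248
gripper_force: 41.0
```

Call:
send_rows(increments=[{"gripper": 1, "linear": [-0.0001, -0.001, 0], "delta_rot": [0, 0, 0]}, {"gripper": 1, "linear": [-0.00025, -0.002, 0], "delta_rot": [0, 0, 0]}])

```text
clock: 15.5
position: [0.5082, 0.0121, 0.0633]
ee_rot: [-0.002, 0.998, -0.063, 0.001]
contact_force: [7.1, 7.2, -4.1]
width: 0.025
gripper_force: 41.0
```

Call:
send_rows(increments=[{"gripper": 1, "linear": [-0.0001, -0.001, 0], "delta_rot": [0, 0, 0]}, {"gripper": 1, "linear": [-0.00025, -0.002, 0], "delta_rot": [0, 0, 0]}])

```text
clock: 15.7
position: [0.5079, 0.0101, 0.0633]
ee_rot: [-0.002, 0.998, -0.063, 0.0]
contact_force: [6.3, 7.1, -4.9]
width: 0.025
gripper_force: 41.0
```

Call:
send_rows(increments=[{"gripper": 1, "linear": [-0.0001, -0.001, 0], "delta_rot": [0, 0, 0]}, {"gripper": 1, "linear": [-0.00025, -0.002, 0], "delta_rot": [0, 0, 0]}])

```text
clock: 15.9
position: [0.5077, 0.0081, 0.0633]
ee_rot: [-0.002, 0.998, -0.063, 0.001]
contact_force: [5.8, 6.5, -4.3]
width: 0.0249
gripper_force: 41.0
```

Call:
send_rows(increments=[{"gripper": 1, "linear": [-0.0001, -0.001, 0], "delta_rot": [0, 0, 0]}, {"gripper": 1, "linear": [-0.00025, -0.002, 0], "delta_rot": [0, 0, 0]}])

```text
clock: 16.1
position: [0.5074, 0.0061, 0.0633]
ee_rot: [-0.002, 0.998, -0.063, 0.001]
contact_force: [6.0, 6.9, -4.6]
width: 0.0248
gripper_force: 41.0
```

Call:
send_rows(increments=[{"gripper": 1, "linear": [-0.0001, -0.001, 0], "delta_rot": [0, 0, 0]}, {"gripper": 1, "linear": [-0.00025, -0.002, 0], "delta_rot": [0, 0, 0]}])

```text
clock: 16.3
position: [0.5072, 0.0041, 0.0633]
ee_rot: [-0.002, 0.998, -0.063, 0.001]
contact_force: [6.9, 6.6, -4.2]
width: 0.0249
gripper_force: 41.0
```

Call:
send_rows(increments=[{"gripper": 1, "linear": [-0.0001, -0.001, 0], "delta_rot": [0, 0, 0]}, {"gripper": 1, "linear": [-0.00025, -0.002, 0], "delta_rot": [0, 0, 0]}])

```text
clock: 16.5
position: [0.5069, 0.0017, 0.0633]
ee_rot: [-0.001, 0.998, -0.063, 0.001]
contact_force: [6.3, 5.6, -4.3]
width: 0.0248
gripper_force: 40.9
```

Call:
send_rows(increments=[{"gripper": 1, "linear": [-0.0001, -0.001, 0], "delta_rot": [0, 0, 0]}, {"gripper": 1, "linear": [-0.00025, -0.002, 0], "delta_rot": [0, 0, 0]}])

```text
clock: 16.7
position: [0.5066, -0.0003, 0.0633]
ee_rot: [-0.001, 0.998, -0.063, 0.0]
contact_force: [7.2, 5.2, -3.6]
width: 0.025
gripper_force: 40.9
```

Call:
send_rows(increments=[{"gripper": 1, "linear": [-0.0001, -0.001, 0], "delta_rot": [0, 0, 0]}, {"gripper": 1, "linear": [-0.00025, -0.002, 0], "delta_rot": [0, 0, 0]}])

```text
clock: 16.9
position: [0.5063, -0.0027, 0.0633]
ee_rot: [-0.001, 0.998, -0.063, 0.0]
contact_force: [5.8, 2.8, -3.9]
width: 0.0249
gripper_force: 40.9
```

Call:
send_rows(increments=[{"gripper": 1, "linear": [-0.0001, -0.001, 0], "delta_rot": [0, 0, 0]}, {"gripper": 1, "linear": [-0.00025, -0.002, 0], "delta_rot": [0, 0, 0]}])

```text
clock: 17.1
position: [0.506, -0.0055, 0.0632]
ee_rot: [-0.0, 0.998, -0.063, 0.0]
contact_force: [5.1, 0.5, -4.3]
width: 0.0249
gripper_force: 40.9
```

Call:
send_rows(increments=[{"gripper": 1, "linear": [-0.0001, -0.001, 0], "delta_rot": [0, 0, 0]}, {"gripper": 1, "linear": [-0.00025, -0.002, 0], "delta_rot": [0, 0, 0]}])

```text
clock: 17.3
position: [0.5057, -0.0076, 0.0633]
ee_rot: [-0.0, 0.998, -0.063, 0.0]
contact_force: [5.8, 1.0, -3.6]
width: 0.0253
gripper_force: 40.9
```

Call:
send_rows(increments=[{"gripper": 1, "linear": [-0.0001, -0.001, 0], "delta_rot": [0, 0, 0]}, {"gripper": 1, "linear": [-0.00025, -0.002, 0], "delta_rot": [0, 0, 0]}])

```text
clock: 17.5
position: [0.5054, -0.0096, 0.0632]
ee_rot: [-0.0, 0.998, -0.063, 0.0]
contact_force: [6.1, 0.8, -3.8]
width: 0.025
gripper_force: 40.9
```

Call:
send_rows(increments=[{"gripper": 1, "linear": [0.0, -0.0025, -0.0002], "delta_rot": [0, 0, 0]}, {"gripper": 1, "linear": [-0.0003, -0.005, -0.0003], "delta_rot": [0, 0, 0]}, {"gripper": 1, "linear": [-0.0006, -0.0074, -0.0003], "delta_rot": [0, 0, 0]}, {"gripper": 1, "linear": [-0.0009, -0.0099, -0.0003], "delta_rot": [0, 0, 0]}, {"gripper": 1, "linear": [-0.0012, -0.0124, -0.0003], "delta_rot": [0, 0, 0]}, {"gripper": 1, "linear": [-0.0015, -0.0149, -0.0003], "delta_rot": [0, 0, 0]}, {"gripper": 1, "linear": [-0.0018, -0.0174, -0.0003], "delta_rot": [0, 0, 0]}, {"gripper": 1, "linear": [-0.0021, -0.0198, -0.0003], "delta_rot": [0, 0, 0]}])

```text
clock: 18.3
position: [0.5029, -0.0296, 0.0632]
ee_rot: [0.0, 0.998, -0.063, -0.0]
contact_force: [4.5, 1.5, -1.2]
width: 0.0249
gripper_force: 41.3
```

Call:
send_rows(increments=[{"gripper": 1, "linear": [-0.0003, -0.0025, 0], "delta_rot": [0, 0, 0]}, {"gripper": 1, "linear": [-0.0006, -0.005, 0], "delta_rot": [0, 0, 0]}, {"gripper": 1, "linear": [-0.0009, -0.0074, 0], "delta_rot": [0, 0, 0]}, {"gripper": 1, "linear": [-0.0013, -0.0099, 0], "delta_rot": [0, 0, 0]}, {"gripper": 1, "linear": [-0.0016, -0.0124, 0], "delta_rot": [0, 0, 0]}, {"gripper": 1, "linear": [-0.0019, -0.0149, 0], "delta_rot": [0, 0, 0]}, {"gripper": 1, "linear": [-0.0022, -0.0174, 0], "delta_rot": [0, 0, 0]}, {"gripper": 1, "linear": [-0.0025, -0.0198, 0], "delta_rot": [0, 0, 0]}])

```text
clock: 19.1
position: [0.5005, -0.0494, 0.0632]
ee_rot: [0.0, 0.998, -0.063, 0.0]
contact_force: [3.4, 1.1, 1.4]
width: 0.0249
gripper_force: 41.4
```

Call:
send_rows(increments=[{"gripper": 1, "linear": [-0.0003, -0.0025, 0], "delta_rot": [0, 0, 0]}, {"gripper": 1, "linear": [-0.0006, -0.005, 0], "delta_rot": [0, 0, 0]}, {"gripper": 1, "linear": [-0.0009, -0.0074, 0], "delta_rot": [0, 0, 0]}, {"gripper": 1, "linear": [-0.0013, -0.0099, 0], "delta_rot": [0, 0, 0]}, {"gripper": 1, "linear": [-0.0016, -0.0124, 0], "delta_rot": [0, 0, 0]}, {"gripper": 1, "linear": [-0.0019, -0.0149, 0], "delta_rot": [0, 0, 0]}, {"gripper": 1, "linear": [-0.0022, -0.0174, 0], "delta_rot": [0, 0, 0]}, {"gripper": 1, "linear": [-0.0025, -0.0198, 0], "delta_rot": [0, 0, 0]}])

```text
clock: 19.9
position: [0.498, -0.0692, 0.0632]
ee_rot: [0.0, 0.998, -0.063, 0.0]
contact_force: [4.4, 1.6, 2.6]
width: 0.0247
gripper_force: 41.4
```

Call:
send_rows(increments=[{"gripper": 1, "linear": [-0.0003, -0.002, 0], "delta_rot": [0, 0, 0]}, {"gripper": 1, "linear": [-0.0005, -0.004, 0], "delta_rot": [0, 0, 0]}, {"gripper": 1, "linear": [-0.0008, -0.006, 0], "delta_rot": [0, 0, 0]}, {"gripper": 1, "linear": [-0.001, -0.008, 0], "delta_rot": [0, 0, 0]}, {"gripper": 1, "linear": [-0.0013, -0.01, 0], "delta_rot": [0, 0, 0]}])

```text
clock: 20.4
position: [0.4967, -0.0792, 0.0632]
ee_rot: [0.0, 0.998, -0.063, 0.0]
contact_force: [4.0, 0.6, 2.6]
width: 0.0251
gripper_force: 41.5
```

Call:
send_rows(increments=[{"gripper": 1, "linear": [-0.0001, -0.001, 0], "delta_rot": [0, 0, 0]}, {"gripper": 1, "linear": [-0.0003, -0.002, 0], "delta_rot": [0, 0, 0]}, {"gripper": 1, "linear": [-0.0004, -0.003, 0], "delta_rot": [0, 0, 0]}, {"gripper": 1, "linear": [-0.0005, -0.004, 0], "delta_rot": [0, 0, 0]}, {"gripper": 1, "linear": [-0.0006, -0.005, 0], "delta_rot": [0, 0, 0]}])

```text
clock: 20.9
position: [0.4962, -0.0841, 0.0632]
ee_rot: [0.0, 0.998, -0.063, 0.0]
contact_force: [4.3, 1.1, 4.4]
width: 0.0247
gripper_force: 41.6
```

Call:
send_rows(increments=[{"gripper": 1, "linear": [-0.0001, -0.0005, 0], "delta_rot": [0, 0, 0]}, {"gripper": 1, "linear": [-0.0001, -0.001, 0], "delta_rot": [0, 0, 0]}, {"gripper": 1, "linear": [-0.0001, -0.001, 0], "delta_rot": [0, 0, 0]}])

```text
clock: 21.2
position: [0.496, -0.0851, 0.0632]
ee_rot: [0.0, 0.998, -0.063, 0.0]
contact_force: [3.8, 0.9, 4.0]
width: 0.0251
gripper_force: 41.6
```

Call:
send_rows(increments=[{"gripper": 1, "linear": [-0.0001, -0.0005, 0], "delta_rot": [0, 0, 0]}, {"gripper": 1, "linear": [-0.0001, -0.001, 0], "delta_rot": [0, 0, 0]}, {"gripper": 1, "linear": [-0.0001, -0.001, 0], "delta_rot": [0, 0, 0]}])

```text
clock: 21.5
position: [0.4959, -0.0861, 0.0632]
ee_rot: [0.0, 0.998, -0.063, -0.0]
contact_force: [3.0, 0.0, 4.1]
width: 0.0248
gripper_force: 41.6
```

Call:
send_rows(increments=[{"gripper": 1, "linear": [-0.0002, -0.0015, 0], "delta_rot": [0, 0, 0]}, {"gripper": 1, "linear": [-0.0004, -0.003, 0], "delta_rot": [0, 0, 0]}, {"gripper": 1, "linear": [-0.0006, -0.0045, 0], "delta_rot": [0, 0, 0]}, {"gripper": 1, "linear": [-0.0008, -0.006, 0], "delta_rot": [0, 0, 0]}, {"gripper": 1, "linear": [-0.001, -0.0075, 0], "delta_rot": [0, 0, 0]}, {"gripper": 1, "linear": [-0.0012, -0.009, 0], "delta_rot": [0, 0, 0]}])

```text
clock: 22.1
position: [0.4947, -0.0952, 0.0632]
ee_rot: [0.0, 0.998, -0.063, 0.0]
contact_force: [3.8, 1.6, 4.8]
width: 0.0251
gripper_force: 41.6
```

Call:
send_rows(increments=[{"gripper": 1, "linear": [-0.0001, -0.0005, 0], "delta_rot": [0, 0, 0]}, {"gripper": 1, "linear": [-0.0001, -0.001, 0], "delta_rot": [0, 0, 0]}, {"gripper": 1, "linear": [-0.0001, -0.001, 0], "delta_rot": [0, 0, 0]}])

```text
clock: 22.4
position: [0.4946, -0.0962, 0.0632]
ee_rot: [0.0, 0.998, -0.063, 0.0]
contact_force: [4.6, 0.5, 5.6]
width: 0.0253
gripper_force: 41.7
```

Call:
send_rows(increments=[{"gripper": 1, "linear": [-0.0001, -0.0005, 0], "delta_rot": [0, 0, 0]}, {"gripper": 1, "linear": [-0.0001, -0.001, 0], "delta_rot": [0, 0, 0]}, {"gripper": 1, "linear": [-0.0001, -0.001, 0], "delta_rot": [0, 0, 0]}])

```text
clock: 22.7
position: [0.4945, -0.0971, 0.0632]
ee_rot: [0.0, 0.998, -0.063, -0.0]
contact_force: [3.8, 0.1, 5.1]
width: 0.0252
gripper_force: 41.7
```

Call:
send_rows(increments=[{"gripper": 1, "linear": [-0.0001, -0.0005, 0], "delta_rot": [0, 0, 0]}, {"gripper": 1, "linear": [-0.0001, -0.001, 0], "delta_rot": [0, 0, 0]}, {"gripper": 1, "linear": [-0.0001, -0.001, 0], "delta_rot": [0, 0, 0]}])

```text
clock: 23.0
position: [0.4944, -0.0981, 0.0632]
ee_rot: [0.0, 0.998, -0.063, 0.0]
contact_force: [4.2, 0.4, 5.9]
width: 0.025
gripper_force: 41.7
```

Call:
send_rows(increments=[{"gripper": 1, "linear": [-0.0001, -0.0005, 0], "delta_rot": [0, 0, 0]}, {"gripper": 1, "linear": [-0.0001, -0.001, 0], "delta_rot": [0, 0, 0]}, {"gripper": 1, "linear": [-0.0001, -0.001, 0], "delta_rot": [0, 0, 0]}])

```text
clock: 23.3
position: [0.4942, -0.0991, 0.0632]
ee_rot: [0.0, 0.998, -0.063, -0.0]
contact_force: [3.9, 0.6, 4.5]
width: 0.0251
gripper_force: 41.7
```

Call:
send_rows(increments=[{"gripper": 1, "linear": [-0.0001, -0.0005, 0], "delta_rot": [0, 0, 0]}, {"gripper": 1, "linear": [-0.0001, -0.001, 0], "delta_rot": [0, 0, 0]}, {"gripper": 1, "linear": [-0.0001, -0.001, 0], "delta_rot": [0, 0, 0]}])

```text
clock: 23.6
position: [0.4942, -0.0998, 0.0632]
ee_rot: [-0.0, 0.998, -0.063, -0.0]
contact_force: [4.1, 1.5, 6.0]
width: 0.0251
gripper_force: 41.8
```

Call:
send_rows(increments=[{"gripper": 1, "linear": [-0.0001, -0.0005, 0], "delta_rot": [0, 0, 0]}, {"gripper": 1, "linear": [-0.0001, -0.001, 0], "delta_rot": [0, 0, 0]}, {"gripper": 1, "linear": [-0.0001, -0.001, 0], "delta_rot": [0, 0, 0]}])

```text
clock: 23.9
position: [0.494, -0.1004, 0.0631]
ee_rot: [-0.001, 0.998, -0.063, -0.0]
contact_force: [5.1, 2.6, 4.7]
width: 0.0251
gripper_force: 41.9
```

Call:
send_rows(increments=[{"gripper": 1, "linear": [0, -0.0005, 0], "delta_rot": [0, 0, 0]}, {"gripper": 1, "linear": [0, -0.0005, 0], "delta_rot": [0, 0, 0]}])

```text
clock: 24.1
position: [0.494, -0.1007, 0.0632]
ee_rot: [-0.001, 0.998, -0.063, -0.0]
contact_force: [4.3, 3.9, 5.0]
width: 0.025
gripper_force: 41.9
```

Call:
send_rows(increments=[{"gripper": 1, "linear": [0.0003, 0.0025, 0.0002], "delta_rot": [0, 0, 0]}, {"gripper": 1, "linear": [0.0006, 0.005, 0.0003], "delta_rot": [0, 0, 0]}, {"gripper": 1, "linear": [0.0009, 0.0074, 0.0003], "delta_rot": [0, 0, 0]}, {"gripper": 1, "linear": [0.0013, 0.0099, 0.0003], "delta_rot": [0, 0, 0]}, {"gripper": 1, "linear": [0.0016, 0.0124, 0.0003], "delta_rot": [0, 0, 0]}, {"gripper": 1, "linear": [0.0019, 0.0149, 0.0003], "delta_rot": [0, 0, 0]}, {"gripper": 1, "linear": [0.0022, 0.0174, 0.0003], "delta_rot": [0, 0, 0]}, {"gripper": 1, "linear": [0.0025, 0.0198, 0.0003], "delta_rot": [0, 0, 0]}])

```text
clock: 24.9
position: [0.4964, -0.0815, 0.0632]
ee_rot: [0.0, 0.998, -0.062, -0.0]
contact_force: [2.7, -2.1, -1.5]
width: 0.0248
gripper_force: 41.2
```

Call:
send_rows(increments=[{"gripper": 1, "linear": [0.0003, 0.0025, 0], "delta_rot": [0, 0, 0]}, {"gripper": 1, "linear": [0.0006, 0.005, 0], "delta_rot": [0, 0, 0]}, {"gripper": 1, "linear": [0.0009, 0.0074, 0], "delta_rot": [0, 0, 0]}, {"gripper": 1, "linear": [0.0013, 0.0099, 0], "delta_rot": [0, 0, 0]}, {"gripper": 1, "linear": [0.0016, 0.0124, 0], "delta_rot": [0, 0, 0]}, {"gripper": 1, "linear": [0.0019, 0.0149, 0], "delta_rot": [0, 0, 0]}, {"gripper": 1, "linear": [0.0022, 0.0174, 0], "delta_rot": [0, 0, 0]}, {"gripper": 1, "linear": [0.0025, 0.0198, 0], "delta_rot": [0, 0, 0]}])

```text
clock: 25.7
position: [0.4989, -0.0617, 0.0632]
ee_rot: [0.0, 0.998, -0.063, -0.0]
contact_force: [4.1, -1.9, -4.6]
width: 0.0251
gripper_force: 41.0
```

Call:
send_rows(increments=[{"gripper": 1, "linear": [0.0003, 0.0025, 0], "delta_rot": [0, 0, 0]}, {"gripper": 1, "linear": [0.0006, 0.005, 0], "delta_rot": [0, 0, 0]}, {"gripper": 1, "linear": [0.0009, 0.0074, 0], "delta_rot": [0, 0, 0]}, {"gripper": 1, "linear": [0.0013, 0.0099, 0], "delta_rot": [0, 0, 0]}, {"gripper": 1, "linear": [0.0016, 0.0124, 0], "delta_rot": [0, 0, 0]}, {"gripper": 1, "linear": [0.0019, 0.0149, 0], "delta_rot": [0, 0, 0]}, {"gripper": 1, "linear": [0.0022, 0.0174, 0], "delta_rot": [0, 0, 0]}, {"gripper": 1, "linear": [0.0025, 0.0198, 0], "delta_rot": [0, 0, 0]}])

```text
clock: 26.5
position: [0.5014, -0.0419, 0.0632]
ee_rot: [0.0, 0.998, -0.063, -0.0]
contact_force: [3.8, -2.8, -6.9]
width: 0.0254
gripper_force: 40.8
```

Call:
send_rows(increments=[{"gripper": 1, "linear": [0.0003, 0.0025, 0], "delta_rot": [0, 0, 0]}, {"gripper": 1, "linear": [0.0006, 0.005, 0], "delta_rot": [0, 0, 0]}, {"gripper": 1, "linear": [0.0009, 0.0074, 0], "delta_rot": [0, 0, 0]}, {"gripper": 1, "linear": [0.0013, 0.0099, 0], "delta_rot": [0, 0, 0]}, {"gripper": 1, "linear": [0.0016, 0.0124, 0], "delta_rot": [0, 0, 0]}, {"gripper": 1, "linear": [0.0019, 0.0149, 0], "delta_rot": [0, 0, 0]}, {"gripper": 1, "linear": [0.0022, 0.0174, 0], "delta_rot": [0, 0, 0]}, {"gripper": 1, "linear": [0.0025, 0.0198, 0], "delta_rot": [0, 0, 0]}])

```text
clock: 27.3
position: [0.5039, -0.0221, 0.0633]
ee_rot: [0.0, 0.998, -0.063, -0.0]
contact_force: [3.8, -2.7, -9.3]
width: 0.0254
gripper_force: 40.7
```

Call:
send_rows(increments=[{"gripper": 1, "linear": [0.0003, 0.002, 0], "delta_rot": [0, 0, 0]}, {"gripper": 1, "linear": [0.0005, 0.004, 0], "delta_rot": [0, 0, 0]}, {"gripper": 1, "linear": [0.0008, 0.006, 0], "delta_rot": [0, 0, 0]}, {"gripper": 1, "linear": [0.001, 0.008, 0], "delta_rot": [0, 0, 0]}, {"gripper": 1, "linear": [0.0012, 0.0095, 0], "delta_rot": [0, 0, 0]}])

```text
clock: 27.8
position: [0.5051, -0.0126, 0.0633]
ee_rot: [0.0, 0.998, -0.063, -0.0]
contact_force: [3.3, -2.4, -9.7]
width: 0.0251
gripper_force: 40.6
```

Call:
send_rows(increments=[{"gripper": 1, "linear": [0.0001, 0.001, 0], "delta_rot": [0, 0, 0]}, {"gripper": 1, "linear": [0.00025, 0.002, 0], "delta_rot": [0, 0, 0]}])

```text
clock: 28.0
position: [0.5053, -0.0107, 0.0633]
ee_rot: [0.0, 0.998, -0.063, -0.0]
contact_force: [4.6, -2.0, -10.8]
width: 0.0251
gripper_force: 40.6
```

Call:
send_rows(increments=[{"gripper": 1, "linear": [0.0001, 0.001, 0], "delta_rot": [0, 0, 0]}, {"gripper": 1, "linear": [0.00025, 0.002, 0], "delta_rot": [0, 0, 0]}])

```text
clock: 28.2
position: [0.5056, -0.0088, 0.0633]
ee_rot: [0.0, 0.998, -0.063, -0.0]
contact_force: [3.2, -1.1, -10.1]
width: 0.0249
gripper_force: 40.5
```

Call:
send_rows(increments=[{"gripper": 1, "linear": [0.0001, 0.001, 0], "delta_rot": [0, 0, 0]}, {"gripper": 1, "linear": [0.00025, 0.002, 0], "delta_rot": [0, 0, 0]}])

```text
clock: 28.4
position: [0.5058, -0.0067, 0.0633]
ee_rot: [0.0, 0.998, -0.063, -0.0]
contact_force: [3.6, -2.0, -11.9]
width: 0.0249
gripper_force: 40.5
```

Call:
send_rows(increments=[{"gripper": 1, "linear": [0.0001, 0.001, 0], "delta_rot": [0, 0, 0]}, {"gripper": 1, "linear": [0.00025, 0.002, 0], "delta_rot": [0, 0, 0]}])

```text
clock: 28.6
position: [0.5061, -0.0047, 0.0633]
ee_rot: [0.0, 0.998, -0.063, -0.0]
contact_force: [3.5, -3.0, -11.4]
width: 0.0251
gripper_force: 40.5
```

Call:
send_rows(increments=[{"gripper": 1, "linear": [0.0001, 0.001, 0], "delta_rot": [0, 0, 0]}, {"gripper": 1, "linear": [0.00025, 0.002, 0], "delta_rot": [0, 0, 0]}])

```text
clock: 28.8
position: [0.5063, -0.0029, 0.0633]
ee_rot: [0.0, 0.998, -0.062, -0.0]
contact_force: [3.4, -3.9, -12.0]
width: 0.025
gripper_force: 40.2
```

Call:
send_rows(increments=[{"gripper": 1, "linear": [0.0001, 0.001, 0], "delta_rot": [0, 0, 0]}, {"gripper": 1, "linear": [0.00025, 0.002, 0], "delta_rot": [0, 0, 0]}])

```text
clock: 29.0
position: [0.5065, -0.0016, 0.0633]
ee_rot: [0.001, 0.998, -0.062, -0.0]
contact_force: [1.3, -8.0, -12.2]
width: 0.025
gripper_force: 40.3
```

Call:
send_rows(increments=[{"gripper": 1, "linear": [0.0002, 0.0015, -0.0003], "delta_rot": [0, 0, 0]}, {"gripper": 1, "linear": [0.0004, 0.003, -0.0005], "delta_rot": [0, 0, 0]}, {"gripper": 1, "linear": [0.0006, 0.0045, -0.0007], "delta_rot": [0, 0, 0]}, {"gripper": 1, "linear": [0.0008, 0.006, -0.0008], "delta_rot": [0, 0, 0]}, {"gripper": 1, "linear": [0.001, 0.0075, -0.0008], "delta_rot": [0, 0, 0]}, {"gripper": 1, "linear": [0.0012, 0.009, -0.0008], "delta_rot": [0, 0, 0]}, {"gripper": 1, "linear": [0.0012, 0.009, -0.0008], "delta_rot": [0, 0, 0]}, {"gripper": 1, "linear": [0.0012, 0.009, -0.0008], "delta_rot": [0, 0, 0]}])

```text
clock: 29.8
position: [0.5076, 0.0072, 0.0633]
ee_rot: [0.001, 0.998, -0.062, -0.0]
contact_force: [0.8, -5.5, -5.9]
width: 0.025
gripper_force: 40.8
```

Call:
send_rows(increments=[{"gripper": 1, "linear": [0, -0.0004, -0.0003], "delta_rot": [0, 0, 0]}, {"gripper": 1, "linear": [0, -0.0006, -0.0004], "delta_rot": [0, 0, 0]}, {"gripper": 1, "linear": [0, -0.0006, -0.0004], "delta_rot": [0, 0, 0]}])

```text
clock: 30.1
position: [0.5077, 0.0072, 0.0632]
ee_rot: [0.0, 0.998, -0.062, -0.0]
contact_force: [-1.7, -5.2, 3.9]
width: 0.025
gripper_force: 41.6
```

Call:
send_rows(increments=[{"gripper": 0.4, "linear": [0, 0, 0], "delta_rot": [0, 0, 0]}, {"gripper": 0.2, "linear": [0, 0, 0], "delta_rot": [0, 0, 0]}, {"gripper": 0, "linear": [0, 0, 0], "delta_rot": [0, 0, 0]}, {"gripper": -0.5, "linear": [0, 0, 0], "delta_rot": [0, 0, 0]}, {"gripper": -1, "linear": [0, 0, 0], "delta_rot": [0, 0, 0]}, {"gripper": -1, "linear": [0, 0, 0], "delta_rot": [0, 0, 0]}, {"gripper": -1, "linear": [0, 0, 0], "delta_rot": [0, 0, 0]}])

```text
clock: 30.8
position: [0.508, 0.0077, 0.0622]
ee_rot: [-0.0, 0.998, -0.063, -0.0]
contact_force: [-0.7, -0.7, -0.3]
width: 0.0851
gripper_force: 0.0
```

Call:
send_rows(increments=[{"gripper": -1, "linear": [0, 0, 0.01], "delta_rot": [0, 0, 0]}, {"gripper": -1, "linear": [0, 0, 0.03], "delta_rot": [0, 0, 0]}, {"gripper": -1, "linear": [0, 0, 0.05], "delta_rot": [0, 0, 0]}, {"gripper": -1, "linear": [0, 0, 0.075], "delta_rot": [0, 0, 0]}, {"gripper": -1, "linear": [0, 0, 0.1], "delta_rot": [0, 0, 0]}, {"gripper": -1, "linear": [0, 0, 0.13], "delta_rot": [0, 0, 0]}, {"gripper": -1, "linear": [0, 0, 0.158], "delta_rot": [0, 0, 0]}, {"gripper": -1, "linear": [0, 0, 0.158], "delta_rot": [0, 0, 0]}])

```text
clock: 31.6
position: [0.5106, 0.0073, 0.2251]
ee_rot: [0.0, 0.998, -0.063, 0.005]
contact_force: [-0.1, 0.8, 0.8]
width: 0.0852
gripper_force: 0.0
```

```bash
python3 - <<'E'
from h import *
s=get_state();print(s['clock'],s['position'],s['contact_force'])
d=optics.get_image('wrist');cv2.imwrite('pics/w2.png',d['pixels'])
E
```

```text
31.6 [0.510635   0.00730293 0.22507847] [-0.14814201  0.83894007  0.82407972]
```

View pics/w2.png

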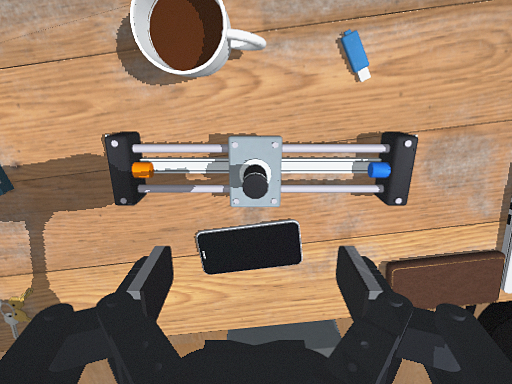

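The view shows the carriage with its plate centre at column 255. The frame middle is at 261, so the carriage stands about +7 mm from mid-travel, which matches what I felt. The mug, phone and stick look undisturbed.

```bash
python3 -c "
from rig import sign_off
print(sign_off())"
```

```text
the job is handed in; nothing more can be done
None
```

I touched the carriage gently to the orange buffer, then stroked it to the blue one, found the drag about 7 mm to the orange side of mid-travel, left the carriage on the middle of it, let go and handed the job in at about 32 s.

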